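# Square a brass strip to the rail and pump the hold-down

## Task

Push the loose brass strip back across the suction bed until it lies flush along its whole length against the steel rail, not sticking out past either end of it, pressing it home firmly by hand-push first near its drilled end and then near its plain end. Press gently enough that the rail is not shoved off its setting. Then give the pump lever at least three full strokes, all the way down and all the way up again each time, and leave the strip flush, the lever up and the parts on the ledge undisturbed.

Things in the scene. Friction and masses are not known exactly. Their poses are not given: they have to be found in the camera images.
- strip: loose brass strip (box section), 240 mm long (its y), 20 mm wide (its x), 12 mm thick (z), 0.2 to 0.33 kg, lying on the bed (sliding it takes 2 to 4 N) in front of the rail. Origin: centre of its underside. +y points to the drilled end, +x to the long side that must meet the rail.
- drilled_end (a point): point on the strip's rail-side face (the face at strip x = +10 mm), at half thickness, 5 mm short of the strip's end that has an 8 mm hole through it (hole centre 18 mm from the end); at strip y = +115 mm
- plain_end (a point): the same point at the strip's other end, which has no hole; at strip y = -115 mm
- rail: dark steel rail, 300 mm long (its y), 20 wide, 26 high on the bed. Origin: middle of its strip-side face at the bed's top (20 mm above the bench); x points away from the strip, square to that face. Flush: both strip end points within 1.5 mm of rail x = 0. Held by friction: it stays under a firm push of 8 to 12 N (press each end home so), slips along +x above about 15 N; 2.5 mm of slip spoils its setting.
- bed: fixed aluminium suction bed, 200 mm (x) by 320 mm (y), 20 mm thick, flat top with a row of small holes. Origin: centre of its underside on the bench. The rail face stands at bed x = +75 mm.
- pump_lever (a joint): angle of the hand pump's sprung lever in rad: 0 = up (at rest), 0.40 = on its stop, fully down; a full stroke passes 0.34 and comes back below 0.06. It springs up by itself when let go. Pressing at the paddle takes about 3 N at the start and 7 N at the stop.
- paddle (a point): middle of the top face of the wooden paddle (44 mm along the lever, 40 mm across, 14 mm thick) on the free end of the pump lever, 82 mm above the bench when up and 49 mm lower when down. The lever's hinge lies 125 mm from here along this point's +x, 7 mm lower; y is across the lever. The paddle swings down about the hinge.
- pump: fixed hand vacuum pump standing left or right of the bed: steel foot 150 mm (x) by 80 mm (y), a short brass barrel and two hinge cheeks up to 90 mm high. Origin: centre of the underside; the paddle lies towards -x (at x = -65 mm), the hinge at x = +60 mm, 75 mm high.
- clamp: fixed toggle clamp pinning an upright copper wheel body (84 mm diameter) on a wooden foot 160 mm (x) by 100 mm (y), 133 mm high in all, on the other side of the bed; not to be used. Origin: centre of the underside.
- ledge: fixed wooden parts ledge beyond the bed with a small shut brass gate, 112 mm (x) by 300 mm (y), 60 mm high; holds the three parts below. Origin: centre of the underside.
- flange: bronze hub flange, 68 mm diameter, 26 mm high, loose on the ledge; leave alone. Origin: centre of the underside.
- pin: iron swivel pin standing on its 32 mm foot, 64 mm high, loose on the ledge; leave alone. Origin: centre of the underside.
- cup: glazed clay bearing cup, 54 mm across the rim, 36 mm high, loose on the ledge; leave alone. Origin: centre of the underside.
Things that resemble listed ones, but are neither listed nor needed, are in the scene too. Of the things that look like the strip, the largest one is meant.

How it is judged:
By the outcome, as a careful person would: the job done as asked, in the order asked, and still so for the second after the job is handed in, with the robot touching nothing.
It also fails if it takes over 72 s, if anything falls off the work surface, if the arm or the gripper's body presses on something with over 40 N, if the wrist force passes 120 N, or if a joint passes its speed limit or range.

## Robot

A 6-joint arm with a two-finger parallel gripper is mounted at the origin on the work surface. World frame = base frame: x ahead of the robot, y to its left, z up, the work surface at z = 0. Lengths are in m, angles in rad, forces in N, time in s.
With the tool pointing down it reaches from about 0.375 to 0.9 m from the base axis. Payload 3.1 kg.
Tool frame: the origin (TCP) lies on the mounting face of the last link; the fingertips stand 173 mm ahead of it and the grasp point (between the pads) lies 155 mm ahead of it; z points along the fingers, y is the direction in which the jaws open and shut (so a half turn about z gives the same grasp; the last joint's range is limited). The gripper opens to 85 mm and grips with 20 to 120 N. Pads are 22 mm wide; open, the fingers measure 114 mm over their backs; the gripper's body (76 mm by 85 mm) begins 54 mm behind the grasp point. The pads swing forward as they close: fully open they stand 13 mm farther back than shut.
Start: joints at [-1.423, 0.527, 1.433, -0, 1.181, -0.178], TCP at [0.2, -0.592, 0.405] pointing down, gripper open.
Joint ranges: [-3.08, 3.08], [-0.75, 2.2], [0.22, 2.44], [-1.43, 4.57], [0, 2.65], [-2.85, 2.85]. Speed limits (rad/s): [2.79, 2.79, 3.14, 3.14, 3.14, 3.14].

## Interface

Orientations are given as a 3x3 rotation matrix whose columns are the frame's x, y, z axes.
In Python, from bench import manip gives the robot as it stands. The module is installed in compiled form; this text tells all that it offers.
- The arm moves only by the tool apply_moves, never from a script. Its arguments are lists of equal length, an entry for each row: "hand": the gripper command: -1 is shut, 1 is fully open, values between are in proportion; "offset": the shift along the world's x, y, z in m, a list of three; "yaw": the turn about the world's z in rad. In form: {"hand": [hand, ...], "offset": [[x, y, z], ...], "yaw": [yaw, ...]}. A call has 1 to 10 rows; each row is the pose to reach, as a shift and turn from the pose commanded when the call began; what a row does not reach only later rows make up. A row lasts 1/8 s, in which the tool goes at most 62.5 mm and 10.7 degrees, less where a joint would pass 70% of its speed; a pose out of reach is approached as far as the arm can. A call with a gripper value outside its range is refused whole. The fingers move at their own pace and stop on an object; "grip_force" is the grip in N (left out, the last holds). Time passes only in rows, so rows that repeat a pose let the fingers close. It gives the time, the measured TCP pose, the force and the opening at its end, in the units of the state.
- manip.sense(): the state, without advancing time (a new reading comes with each control period).
- manip.get_image(name): name is "scene" or "top" or "wrist"; returns a dict with "pixels" (384x512x3 uint8, red, green, blue), "K" (3x3 intrinsics, pixels), "xyz" and "attitude" of the camera in the world; the wrist camera has in their place "mount" (4x4, takes a point from camera to tool coordinates, whose origin is the TCP and whose axes are the flange's). Camera axes: x right, y up, looking along -z (the intrinsics and any distortion apply to the point x, -y, -z); pixel columns grow to the right and rows downward; lengths in m; the calibration is good to about 2 mm. A picture is of the moment at which its call begins: read the wrist's pose just before it. There is no depth.
- manip.sign_off(): hands the job in, once; it reports no verdict.
Trained networks look in a picture, given as the dict that the camera call returned (one of the last four; its "shot" number tells which), for a name from the list of things; names that differ only in an ending like _2 or _b are one class to them, and where a whole thing is asked for, a point or a joint stands for the part that bears it (a point fixed in the world has none). Each returns a list of dicts, best first, with "p" (0 to 1); they miss things now and then, are a little off and sometimes report something else, mostly with a low value. They report only what shows in the picture. A call takes as long as a camera call. They do not tell look-alikes from the thing itself.
- manip.boxes_of(name, picture): "xyz" ([x, y, z] in m, in world coordinates, good to about 4 mm: the middle of the surface that is visible of it).
- manip.regions_of(name, picture): "mask" (384x512 bool, what is visible of it).
The state is a dict: "clock": time; "q": joint angles; "qvel": joint speeds; "tau": joint torques, N m; "ee_pos": TCP position; "orientation": TCP orientation; "contact_force": force on the tool from outside, world axes, zero at the start; "ft_torque": the same for the moment, N m; "gripper_width": finger opening in m.
Only numpy, scipy, OpenCV 4.12 (cv2) and the standard library are available. Lean on these libraries where they do the work, as an engineer would, in place of code of your own. Each camera call takes 0.05 s, during which the arm holds its last target. There are 200 camera calls.

## Working session

There is one attempt and no reset: what is moved stays moved. The work goes in short steps, Python scripts to look and compute and a tool call to move; the robot and the scene stay as the last step left them, time stands still between calls to the robot, and variables do not carry over. Pictures are saved under pics/ and viewed, about 8 in all and at most 12, crops included, and the job is handed in when it is done.

Besides the shell and the picture viewer there is one more tool, called by a JSON object that holds its "name" and its "arguments", one argument or row to a line. apply_moves: Moves the arm, as the interface text tells. Its arguments: {"type":"object","properties":{"hand":{"type":"array","items":{"type":"number"}},"offset":{"type":"array","items":{"type":"array","items":{"type":"number"}}},"yaw":{"type":"array","items":{"type":"number"}},"grip_force":{"type":"number"}},"required":["hand","offset","yaw"]}

```bash
mkdir -p pics
cat > h.py <<'E'
import numpy as np, cv2
from bench import manip
def save(im,n,crop=None,s=1):
    p=im["pixels"][:,:,::-1]
    if crop: p=p[crop[1]:crop[3],crop[0]:crop[2]]
    cv2.imwrite(f"pics/{n}.png",cv2.resize(p,None,fx=s,fy=s,interpolation=cv2.INTER_CUBIC))
def cam(im,st=None):
    if "mount" in im:
        T=np.eye(4);T[:3,:3]=st["orientation"];T[:3,3]=st["ee_pos"];M=T@np.array(im["mount"]);return M[:3,:3],M[:3,3]
    return np.array(im["attitude"]),np.array(im["xyz"])
def px2w(im,uv,z,st=None):
    R,c=cam(im,st);K=np.array(im["K"])
    u=np.atleast_2d(uv).astype(float)
    r=np.linalg.solve(K,np.c_[u,np.ones(len(u))].T)
    d=(R@np.diag([1,-1,-1])@r).T
    return c+d*((z-c[2])/d[:,2])[:,None]
def w2px(im,X,st=None):
    R,c=cam(im,st);K=np.array(im["K"])
    p=(np.diag([1,-1,-1])@R.T@(np.atleast_2d(X)-c).T);q=K@p
    return (q[:2]/q[2]).T
E
python3 - <<'E'
from h import *
np.set_printoptions(precision=4,suppress=True)
print(manip.sense())
a=[]
for n in ["scene","top"]:
    im=manip.get_image(n); print(n,[k for k in im],im["xyz"],im["K"]); print(np.array(im["attitude"]))
    for t in ["strip","rail","bed","drilled_end","plain_end","paddle","pump","clamp","ledge","flange","pin","cup"]:
        print(t,[(np.round(b["xyz"],3).tolist(),round(b["p"],2)) for b in manip.boxes_of(t,im)[:4]])
    a.append(im); save(im,n,s=1.5)
print(manip.sense()["clock"])
E
```

```text
{'clock': 0.0, 'q': array([-1.4235,  0.5284,  1.4339, -0.    ,  1.1814, -0.1785]), 'qvel': array([ 0.0022,  0.0004,  0.    , -0.0009, -0.0015,  0.0004]), 'tau': array([  0.0015, -44.2344, -17.8026,  -0.0001,   0.0083,   0.    ]), 'ee_pos': array([ 0.2   , -0.5918,  0.4037]), 'orientation': array([[ 0.9474,  0.3201, -0.0003],
       [ 0.3201, -0.9474,  0.0021],
       [ 0.0004, -0.0021, -1.    ]]), 'contact_force': array([ 0.2797,  0.6114, -0.4329]), 'ft_torque': array([0.0154, 0.0017, 0.0496]), 'gripper_width': 0.08529903314596583}
scene ['pixels', 'K', 'xyz', 'attitude', 'shot'] [ 1.0799 -0.3813  0.6152] [[365.2824   0.     260.6602]
 [  0.     365.2824 181.1867]
 [  0.       0.       1.    ]]
[[ 0.5952 -0.5121  0.6193]
 [ 0.8035  0.3652 -0.4702]
 [ 0.0146  0.7774  0.6288]]
strip [([0.571, 0.005, 0.03], 0.92), ([0.768, -0.269, 0.009], 0.57)]
rail [([0.645, 0.005, 0.047], 0.65)]
bed [([0.575, -0.007, 0.024], 0.82)]
drilled_end [([0.765, -0.26, 0.005], 0.9), ([0.329, 0.147, 0.01], 0.64), ([0.569, 0.002, 0.034], 0.63)]
plain_end [([0.772, -0.264, 0.01], 0.88), ([0.573, 0.006, 0.035], 0
[... 709 characters left out ...]
561, 0.021, 0.034], 0.83), ([0.322, 0.156, 0.007], 0.69), ([0.751, -0.254, 0.009], 0.67)]
rail [([0.634, 0.04, 0.043], 0.8)]
bed [([0.542, 0.028, 0.019], 0.57)]
drilled_end [([0.564, 0.022, 0.032], 0.89), ([0.752, -0.25, 0.008], 0.84), ([0.322, 0.155, 0.01], 0.6), ([0.808, -0.027, 0.045], 0.57)]
plain_end [([0.562, 0.024, 0.032], 0.79), ([0.322, 0.158, 0.012], 0.79), ([0.496, -0.305, 0.079], 0.68), ([0.757, -0.254, 0.009], 0.52)]
paddle [([0.494, 0.362, 0.082], 0.87)]
pump [([0.529, 0.353, 0.033], 0.86)]
clamp [([0.498, -0.305, 0.077], 0.78)]
ledge [([0.8, 0.059, 0.026], 0.89)]
flange [([0.787, 0.159, 0.035], 0.65)]
pin []
cup [([0.494, 0.36, 0.08], 0.64), ([0.807, -0.025, 0.047], 0.62)]
1.3
```

View pics/top.png

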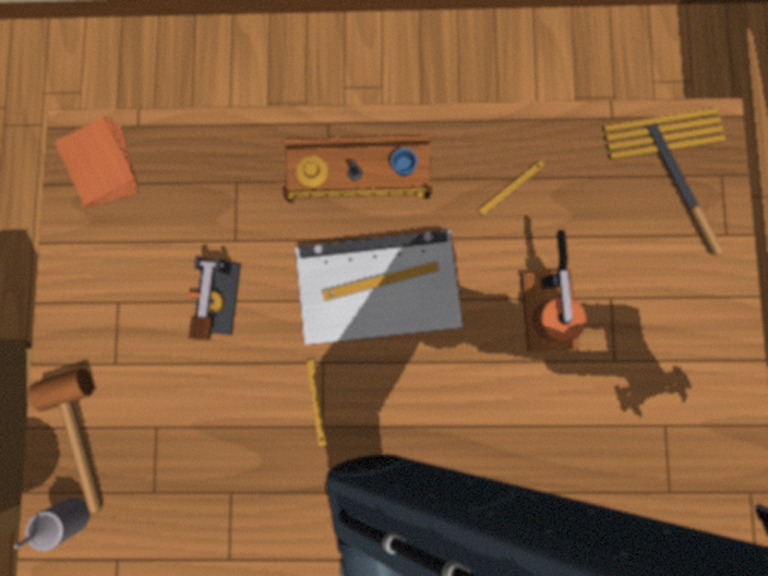

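View pics/scene.png

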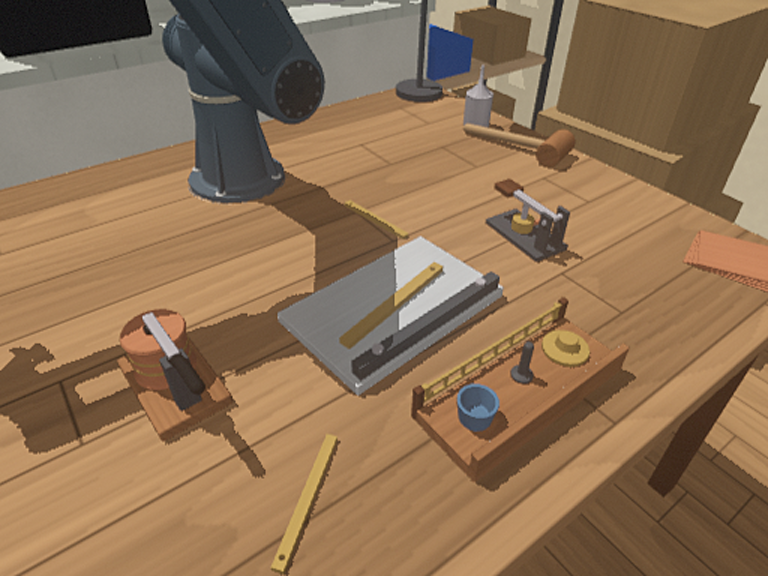

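The top view shows three strip look-alikes. They are the one on the bed (380,282), one front left on the bench (317,400), and one right on the bench (510,187). The bed one is the longest and lies before the rail, with its hole at the left (+y) end (327,295). The pump is at left (215,298) with its paddle at (200,327), and the clamp is at right.

```bash
cat >> h.py <<'E'
def rect(im,name,z,near,st=None,show=True):
    best=None
    for m in manip.regions_of(name,im):
        mk=m["mask"].astype(np.uint8); cs,_=cv2.findContours(mk,cv2.RETR_EXTERNAL,cv2.CHAIN_APPROX_NONE)
        if not cs: continue
        c=max(cs,key=cv2.contourArea).reshape(-1,2)
        X=px2w(im,c,z,st)[:,:2]
        r=cv2.minAreaRect((X*1000).astype(np.float32))
        print(name,"p%.2f"%m["p"],"c",np.round(r[0],1),"size",np.round(r[1],1),"ang",round(r[2],2),"corners",np.round(cv2.boxPoints(r)).tolist())
E
python3 - <<'E'
from h import *
for n in ["top","scene"]:
    im=manip.get_image(n); print(n)
    for t,z in [("strip",.032),("rail",.046),("bed",.02),("paddle",.082),("pump",.08)]: rect(im,t,z,None)
    if n=="top": save(im,"crop",(190,140,320,240),6)
im=manip.get_image("wrist"); print(np.round(im["mount"],3), im["K"][0][0])
E
```

```text
top
strip p0.72 c [ 749.1 -248.3] size [ 18.8 166.6] ang 38.2 corners [[690.0, -189.0], [793.0, -320.0], [808.0, -308.0], [705.0, -177.0]]
strip p0.64 c [322.8 148.8] size [158.9  15.1] ang 8.86 corners [[243.0, 144.0], [245.0, 129.0], [402.0, 154.0], [400.0, 169.0]]
strip p0.62 c [559.9  21.6] size [ 23.6 240. ] ang 14.01 corners [[519.0, 135.0], [578.0, -98.0], [600.0, -92.0], [542.0, 141.0]]
strip p0.57 c [790.  160.6] size [65.6 63.9] ang 89.14 corners [[758.0, 128.0], [821.0, 127.0], [822.0, 193.0], [758.0, 194.0]]
strip p0.18 c [790.1  72. ] size [24.8 35.3] ang 89.8 corners [[772.0, 60.0], [808.0, 60.0], [808.0, 84.0], [772.0, 84.0]]
rail p0.60 c [632.3  34. ] size [ 25.2 293.9] ang 5.72 corners [[605.0, 179.0], [634.0, -114.0], [660.0, -111.0], [630.0, 181.0]]
bed p0.97 c [551.   27.1] size [202.4 320.3] ang 5.84 corners [[434.0, 176.0], [467.0, -143.0], [668.0, -122.0], [635.0, 197.0]]
paddle p0.63 c [517.2 364.7] size [141.5  40.9] ang 0.17 corners [[446.0, 385.0], [447.0, 344.0], [588.0, 345.0], [588.0, 385.0]]
pump p0.60 c [523.6 343. ] size [ 91.8 160.2] ang 84.19 corner
[... 422 characters left out ...]
-332.0], [832.0, -320.0], [729.0, -188.0]]
bed p0.96 c [559.   27.5] size [212.4 344.4] ang 6.05 corners [[435.0, 188.0], [472.0, -155.0], [683.0, -133.0], [647.0, 210.0]]
bed p0.34 c [787.  166.8] size [68.  73.6] ang 13.71 corners [[745.0, 194.0], [763.0, 123.0], [829.0, 139.0], [811.0, 211.0]]
paddle p0.72 c [516.1 341.9] size [ 56.5 134.1] ang 71.54 corners [[444.0, 336.0], [571.0, 294.0], [589.0, 347.0], [461.0, 390.0]]
pump p0.67 c [569.8 308.3] size [138.1 250.7] ang 37.86 corners [[438.0, 365.0], [592.0, 167.0], [701.0, 252.0], [547.0, 450.0]]
[[ 0.     0.953  0.302  0.076]
 [ 1.    -0.     0.    -0.001]
 [ 0.     0.302 -0.953  0.032]
 [ 0.     0.     0.     1.   ]] 325.4772344964013
```

View pics/crop.png

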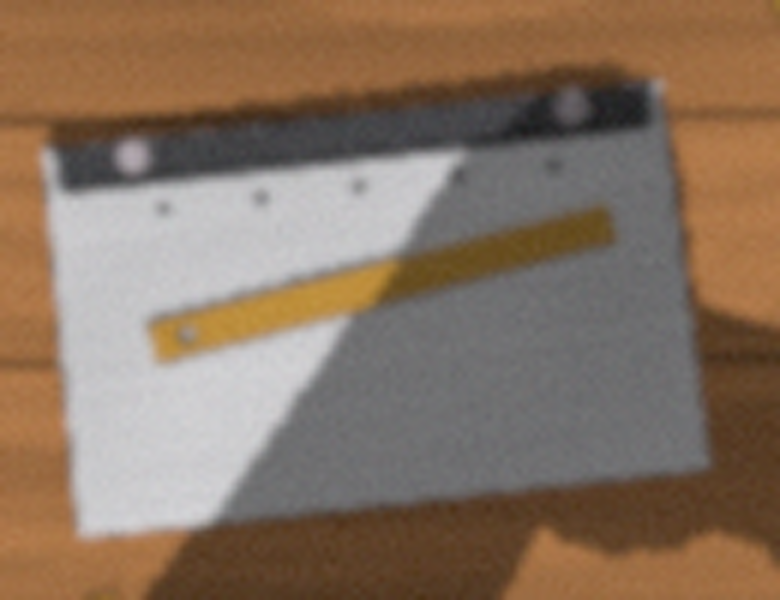

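The crop confirms it: the hole is visible at the +y end (188,333), and the strip is turned about 8° relative to the rail. Moving over the bed for a wrist look.

{"name": "apply_moves", "arguments": {
  "hand": [1,1,1,1,1,1,1,1,1,1],
  "offset": [
    [0.03,0.05,0],
    [0.06,0.1,0],
    [0.09,0.15,0],
    [0.12,0.2,0],
    [0.15,0.25,0],
    [0.18,0.3,0],
    [0.21,0.35,0],
    [0.24,0.4,0],
    [0.27,0.45,0],
    [0.3,0.5,0]
  ],
  "yaw": [-0.08,-0.08,-0.08,-0.08,-0.08,-0.08,-0.08,-0.08,-0.08,-0.08]
}}

```text
clock: 3.2
ee_pos: [0.5009, -0.0904, 0.405]
orientation: [[0.97, 0.243, 0.001], [0.243, -0.97, -0.001], [0.001, 0.001, -1.0]]
contact_force: [1.9, -1.0, 0.3]
gripper_width: 0.0857
```

{"name": "apply_moves", "arguments": {
  "hand": [1,1,1,1],
  "offset": [
    [0.035,0.055,0],
    [0.07,0.11,0],
    [0.07,0.11,0],
    [0.07,0.11,0]
  ],
  "yaw": [0,0,0,0]
}}

```text
clock: 3.7
ee_pos: [0.5699, 0.0182, 0.4045]
orientation: [[0.97, 0.245, -0.001], [0.245, -0.97, -0.0], [-0.001, 0.0, -1.0]]
contact_force: [0.2, -0.4, 0.5]
gripper_width: 0.0851
```

Run:
```python
from h import *
st=manip.sense(); print(st["clock"],st["ee_pos"],st["orientation"],st["contact_force"])
im=manip.get_image("wrist"); save(im,"w1",s=1.5)
np.savez("w1.npz",**{k:np.array(im[k]) for k in("pixels","K","mount")},o=st["orientation"],e=st["ee_pos"])
for t,z in [("strip",.032),("rail",.046),("bed",.02)]: rect(im,t,z,None,st)
```

```text
3.7 [0.56987784 0.01822764 0.40447652] [[ 9.69589212e-01  2.44736662e-01 -8.51615278e-04]
 [ 2.44736392e-01 -9.69589568e-01 -4.09373214e-04]
 [-9.25905924e-04  1.88502602e-04 -9.99999554e-01]] [ 0.21233538 -0.42495216  0.54169264]
strip p0.74 c [560.8  22.2] size [ 24.3 240.1] ang 14.18 corners [[520.0, 136.0], [578.0, -97.0], [602.0, -91.0], [543.0, 142.0]]
strip p0.54 c [402.2 153.9] size [41.1 15.3] ang 6.16 corners [[381.0, 159.0], [383.0, 144.0], [423.0, 148.0], [422.0, 164.0]]
rail p0.85 c [633.5  36.1] size [ 20.8 298.1] ang 6.06 corners [[607.0, 183.0], [639.0, -113.0], [660.0, -111.0], [628.0, 185.0]]
rail p0.56 c [564.7  22.7] size [ 21.4 229.4] ang 14.46 corners [[526.0, 131.0], [583.0, -91.0], [604.0, -86.0], [546.0, 136.0]]
bed p0.87 c [549.6  27.9] size [200.3 323. ] ang 5.84 corners [[434.0, 178.0], [466.0, -143.0], [666.0, -123.0], [633.0, 199.0]]
```

View pics/w1.png

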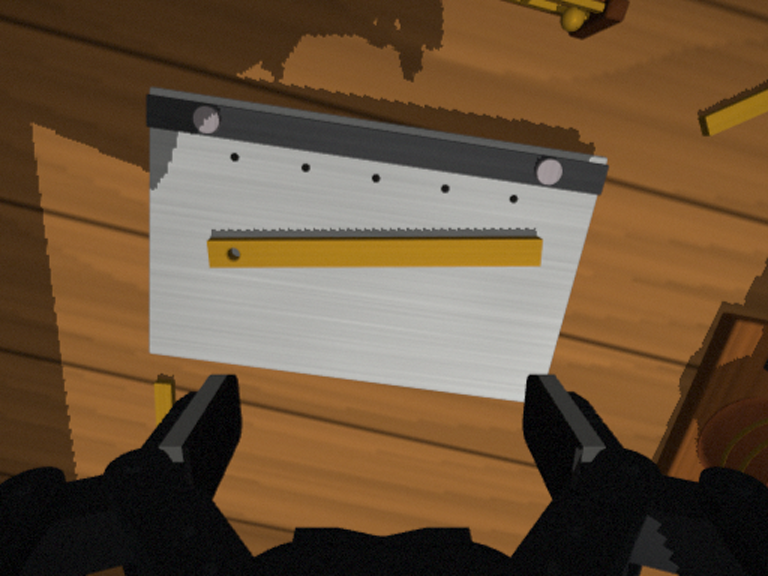

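The wrist view agrees with the top view. The strip centre is about (0.560, 0.022) with yaw 14.2°, and the rail face middle is about (0.6235, 0.035) with yaw 6°. I'll go behind the strip with the fingers open, jaws along the strip.

{"name": "apply_moves", "arguments": {
  "hand": [1,1,1,1,1,1,1],
  "offset": [
    [-0.043,-0.005,-0.03],
    [-0.043,-0.005,-0.09],
    [-0.043,-0.005,-0.15],
    [-0.043,-0.005,-0.19],
    [-0.043,-0.005,-0.21],
    [-0.043,-0.005,-0.22],
    [-0.043,-0.005,-0.22]
  ],
  "yaw": [0,0,0,0,0,0,0]
}}

```text
clock: 4.78
ee_pos: [0.527, 0.0122, 0.1846]
orientation: [[0.97, 0.242, -0.0], [0.242, -0.97, 0.0], [-0.0, -0.0, -1.0]]
contact_force: [0.6, -0.1, 0.7]
gripper_width: 0.0852
```

Run:
```python
from h import *
st=manip.sense(); print(st["clock"],st["ee_pos"],st["contact_force"])
im=manip.get_image("wrist"); save(im,"w2",s=1.5)
```

```text
4.775 [0.52704098 0.01219495 0.18463883] [ 0.60276593 -0.10934161  0.6995298 ]
```

View pics/w2.png

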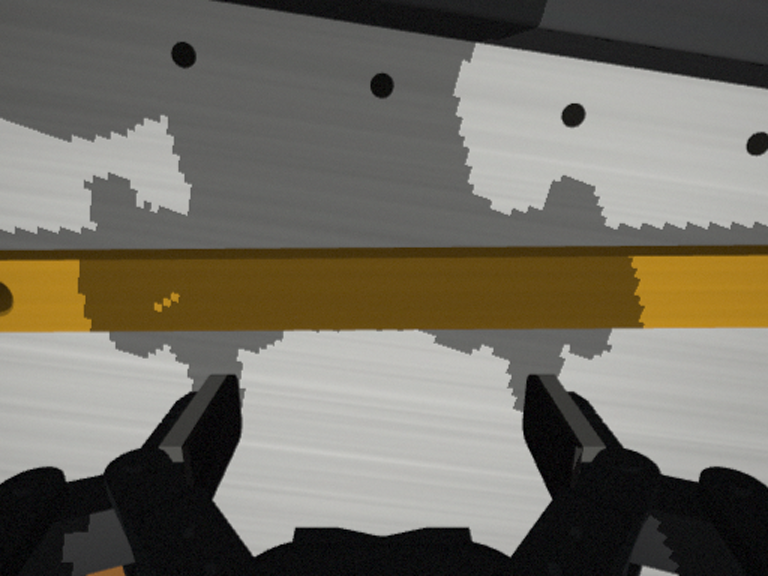

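The fingers stand about 12 mm behind the strip and clear of it. Pushing and turning the strip square with the rail, stopping short.

{"name": "apply_moves", "arguments": {
  "hand": [1,1,1,1,1,1,1,1,1,1],
  "offset": [
    [0.007,0.001,0],
    [0.013,0.001,0],
    [0.019,0.002,0],
    [0.025,0.003,0],
    [0.031,0.003,0],
    [0.037,0.004,0],
    [0.043,0.005,0],
    [0.049,0.005,0],
    [0.055,0.006,0],
    [0.055,0.006,0]
  ],
  "yaw": [0,0,-0.02,-0.045,-0.07,-0.095,-0.12,-0.14,-0.14,-0.14]
}}

```text
clock: 6.08
ee_pos: [0.5833, 0.0188, 0.1848]
orientation: [[0.994, 0.106, 0.003], [0.106, -0.994, -0.0], [0.003, 0.001, -1.0]]
contact_force: [-0.0, -0.5, 0.4]
gripper_width: 0.0848
```

Run:
```python
from h import *
st=manip.sense(); print(st["clock"],st["ee_pos"],st["contact_force"])
im=manip.get_image("wrist"); save(im,"w3",s=1.5)
im=manip.get_image("top")
for t,z in [("strip",.032),("rail",.046)]: rect(im,t,z,None)
```

```text
6.075 [0.58331883 0.01879483 0.18476252] [-0.02162279 -0.49615421  0.37168828]
strip p0.65 c [ 749.  -246.9] size [ 16.5 168.3] ang 38.63 corners [[690.0, -186.0], [795.0, -318.0], [808.0, -307.0], [703.0, -176.0]]
strip p0.61 c [612.9 -76.2] size [36.4 21.4] ang 89.34 corners [[602.0, -94.0], [623.0, -94.0], [624.0, -58.0], [602.0, -58.0]]
rail p0.68 c [620.7 150.6] size [24. 65.] ang 6.09 corners [[605.0, 182.0], [612.0, 117.0], [636.0, 120.0], [629.0, 184.0]]
```

View pics/w3.png

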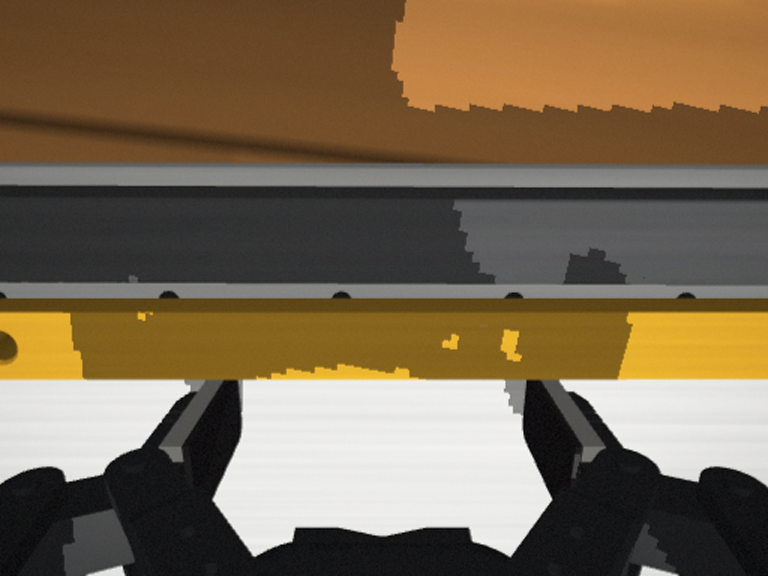

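The strip is now parallel to the rail with a small gap. Next I back off, shut the fingers and go behind the drilled end.

{"name": "apply_moves", "arguments": {
  "hand": [1,-1,-1,-1,-1,-1,-1,-1,-1,-1],
  "offset": [
    [-0.025,-0.003,0],
    [-0.025,-0.003,0.04],
    [-0.03,0.047,0.04],
    [-0.035,0.093,0.04],
    [-0.035,0.093,0.04],
    [-0.035,0.093,0.04],
    [-0.035,0.093,0.04],
    [-0.035,0.093,0.025],
    [-0.035,0.093,0.014],
    [-0.035,0.093,0.014]
  ],
  "yaw": [0,0,0,0,0,0,0,0,0,0]
}}

```text
clock: 7.52
ee_pos: [0.5465, 0.1115, 0.1971]
orientation: [[0.994, 0.105, -0.003], [0.105, -0.994, 0.0], [-0.003, -0.0, -1.0]]
contact_force: [-0.1, -0.3, 0.8]
gripper_width: -0.0003
```

Run:
```python
from h import *
st=manip.sense(); print(st["clock"],st["ee_pos"],st["contact_force"],st["gripper_width"])
im=manip.get_image("wrist"); save(im,"w4",s=1.5)
```

```text
7.525 [0.54652118 0.11150622 0.197084  ] [-0.11523927 -0.26127397  0.76073633] -0.0003137320067454139
```

View pics/w4.png

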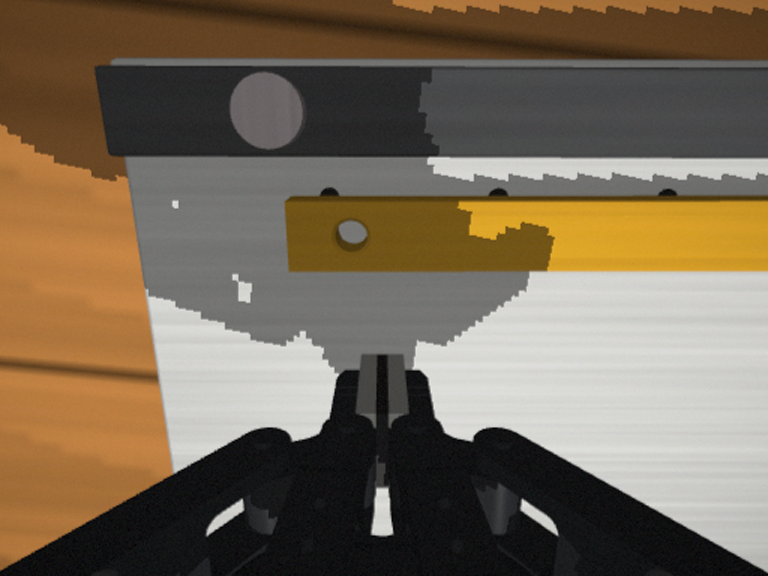

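The finger is 10 mm inward of the hole, and the strip is still about 9 mm off the rail. First I slide the strip at its centre to just short of the rail so the end presses don't tilt it.

{"name": "apply_moves", "arguments": {
  "hand": [-1,-1,-1,-1,-1,-1,-1,-1,-1,-1],
  "offset": [
    [0.005,-0.046,0],
    [0.01,-0.092,0],
    [0.01,-0.092,0],
    [0.022,-0.091,0],
    [0.03,-0.09,0],
    [0.034,-0.09,0],
    [0.037,-0.089,0],
    [0.039,-0.089,0],
    [0.041,-0.089,0],
    [0.041,-0.089,0]
  ],
  "yaw": [0,0,0,0,0,0,0,0,0,0]
}}

```text
clock: 8.82
ee_pos: [0.5881, 0.023, 0.1985]
orientation: [[0.994, 0.105, 0.0], [0.105, -0.994, 0.0], [0.0, -0.0, -1.0]]
contact_force: [-1.3, 1.3, -0.5]
gripper_width: 0.0001
```

Run:
```python
from h import *
st=manip.sense(); print(st["clock"],st["ee_pos"],st["contact_force"],st["gripper_width"])
im=manip.get_image("wrist"); save(im,"w5",s=1.5)
```

```text
8.825 [0.58810564 0.02296743 0.19854568] [-1.30345885  1.34773555 -0.46348485] 5.305623030641058e-05
```

View pics/w5.png

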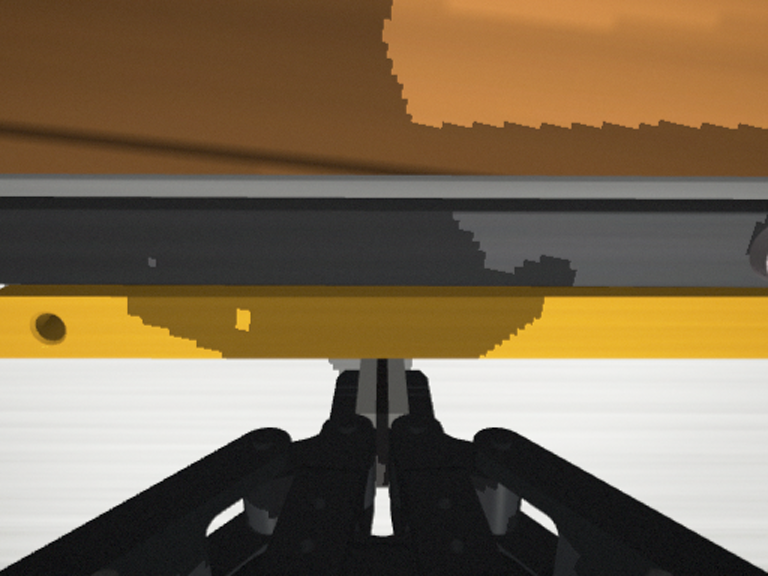

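The gap is still about 5 mm, from the geometry and the force. I'll go 4 mm further at the centre, then behind the drilled end.

{"name": "apply_moves", "arguments": {
  "hand": [-1,-1,-1,-1,-1,-1,-1,-1],
  "offset": [
    [0.002,0,0],
    [0.004,0,0],
    [0.004,0,0],
    [-0.006,-0.001,0],
    [-0.011,0.046,0],
    [-0.016,0.092,0],
    [-0.016,0.092,0],
    [-0.008,0.093,0]
  ],
  "yaw": [0,0,0,0,0,0,0,0]
}}

```text
clock: 9.88
ee_pos: [0.5798, 0.1158, 0.1988]
orientation: [[0.994, 0.106, -0.0], [0.106, -0.994, -0.0], [-0.0, 0.0, -1.0]]
contact_force: [0.4, -0.2, -0.1]
gripper_width: -0.0001
```

{"name": "apply_moves", "arguments": {
  "hand": [-1,-1],
  "offset": [
    [0.001,0,0],
    [0.001,0,0]
  ],
  "yaw": [0,0]
}}

```text
clock: 10.12
ee_pos: [0.5816, 0.1148, 0.1987]
orientation: [[0.995, 0.104, 0.0], [0.104, -0.995, -0.0], [0.0, 0.0, -1.0]]
contact_force: [0.3, 0.9, -0.1]
gripper_width: -0.0001
```

{"name": "apply_moves", "arguments": {
  "hand": [-1,-1],
  "offset": [
    [0.001,0,0],
    [0.001,0,0]
  ],
  "yaw": [0,0]
}}

```text
clock: 10.38
ee_pos: [0.5821, 0.1155, 0.1987]
orientation: [[0.994, 0.105, -0.0], [0.105, -0.994, -0.0], [-0.0, 0.0, -1.0]]
contact_force: [-0.5, -0.3, -1.0]
gripper_width: -0.0
```

{"name": "apply_moves", "arguments": {
  "hand": [-1,-1],
  "offset": [
    [0.001,0,0],
    [0.001,0,0]
  ],
  "yaw": [0,0]
}}

```text
clock: 10.62
ee_pos: [0.5831, 0.1159, 0.1987]
orientation: [[0.994, 0.106, -0.0], [0.106, -0.994, 0.0], [-0.0, -0.0, -1.0]]
contact_force: [-0.7, 0.3, 0.2]
gripper_width: 0.0001
```

{"name": "apply_moves", "arguments": {
  "hand": [-1,-1],
  "offset": [
    [0.001,0,0],
    [0.001,0,0]
  ],
  "yaw": [0,0]
}}

```text
clock: 10.88
ee_pos: [0.5838, 0.116, 0.1986]
orientation: [[0.994, 0.106, -0.001], [0.106, -0.994, 0.0], [-0.001, -0.0, -1.0]]
contact_force: [-0.9, 0.8, 0.1]
gripper_width: -0.0
```

{"name": "apply_moves", "arguments": {
  "hand": [-1,-1],
  "offset": [
    [0.0005,0,0],
    [0.0005,0,0]
  ],
  "yaw": [0,0]
}}

```text
clock: 11.12
ee_pos: [0.5845, 0.116, 0.1986]
orientation: [[0.994, 0.106, -0.0], [0.106, -0.994, 0.0], [-0.0, -0.0, -1.0]]
contact_force: [-0.8, 0.1, 0.9]
gripper_width: 0.0
```

{"name": "apply_moves", "arguments": {
  "hand": [-1,-1],
  "offset": [
    [0.001,0,0],
    [0.001,0,0]
  ],
  "yaw": [0,0]
}}

```text
clock: 11.38
ee_pos: [0.5858, 0.1159, 0.1987]
orientation: [[0.994, 0.106, 0.001], [0.106, -0.994, 0.0], [0.001, 0.0, -1.0]]
contact_force: [-0.8, -0.2, 0.1]
gripper_width: 0.0001
```

{"name": "apply_moves", "arguments": {
  "hand": [-1,-1],
  "offset": [
    [0.0005,0,0],
    [0.0005,0,0]
  ],
  "yaw": [0,0]
}}

```text
clock: 11.62
ee_pos: [0.5859, 0.1159, 0.1987]
orientation: [[0.994, 0.106, -0.001], [0.106, -0.994, 0.0], [-0.001, -0.0, -1.0]]
contact_force: [-1.6, -0.2, 0.4]
gripper_width: -0.0
```

{"name": "apply_moves", "arguments": {
  "hand": [-1,-1],
  "offset": [
    [0.0005,0,0],
    [0.0005,0,0]
  ],
  "yaw": [0,0]
}}

```text
clock: 11.88
ee_pos: [0.5862, 0.1159, 0.1986]
orientation: [[0.994, 0.106, -0.001], [0.106, -0.994, 0.0], [-0.001, -0.0, -1.0]]
contact_force: [-2.9, 0.4, -0.1]
gripper_width: -0.0004
```

Firm contact is building; continuing in 0.5 mm steps.

{"name": "apply_moves", "arguments": {
  "hand": [-1,-1],
  "offset": [
    [0.0005,0,0],
    [0.0005,0,0]
  ],
  "yaw": [0,0]
}}

```text
clock: 12.12
ee_pos: [0.5864, 0.1159, 0.1986]
orientation: [[0.994, 0.106, -0.002], [0.106, -0.994, -0.0], [-0.002, -0.0, -1.0]]
contact_force: [-4.7, -0.5, 1.5]
gripper_width: -0.0003
```

{"name": "apply_moves", "arguments": {
  "hand": [-1,-1],
  "offset": [
    [0.0005,0,0],
    [0.0005,0,0]
  ],
  "yaw": [0,0]
}}

```text
clock: 12.38
ee_pos: [0.5866, 0.116, 0.1986]
orientation: [[0.994, 0.106, -0.003], [0.106, -0.994, -0.0], [-0.003, -0.0, -1.0]]
contact_force: [-5.9, -0.2, 4.4]
gripper_width: -0.0
```

{"name": "apply_moves", "arguments": {
  "hand": [-1,-1],
  "offset": [
    [0.0005,0,0],
    [0.0005,0,0]
  ],
  "yaw": [0,0]
}}

```text
clock: 12.62
ee_pos: [0.5868, 0.116, 0.1986]
orientation: [[0.994, 0.106, -0.004], [0.106, -0.994, -0.0], [-0.004, -0.0, -1.0]]
contact_force: [-5.8, 0.2, 4.6]
gripper_width: -0.0003
```

{"name": "apply_moves", "arguments": {
  "hand": [-1,-1],
  "offset": [
    [0.0005,0,0],
    [0.0005,0,0]
  ],
  "yaw": [0,0]
}}

```text
clock: 12.88
ee_pos: [0.587, 0.1159, 0.1986]
orientation: [[0.994, 0.106, -0.005], [0.106, -0.994, -0.0], [-0.005, -0.0, -1.0]]
contact_force: [-6.6, 0.2, 4.6]
gripper_width: -0.0002
```

{"name": "apply_moves", "arguments": {
  "hand": [-1,-1],
  "offset": [
    [0.0005,0,0],
    [0.0005,0,0]
  ],
  "yaw": [0,0]
}}

```text
clock: 13.12
ee_pos: [0.5872, 0.116, 0.1986]
orientation: [[0.994, 0.106, -0.006], [0.106, -0.994, -0.0], [-0.006, -0.001, -1.0]]
contact_force: [-7.3, 0.2, 5.8]
gripper_width: 0.0002
```

{"name": "apply_moves", "arguments": {
  "hand": [-1,-1],
  "offset": [
    [0.001,0,0],
    [0.001,0,0]
  ],
  "yaw": [0,0]
}}

```text
clock: 13.38
ee_pos: [0.5875, 0.116, 0.1985]
orientation: [[0.994, 0.106, -0.009], [0.106, -0.994, -0.0], [-0.009, -0.001, -1.0]]
contact_force: [-9.4, -0.2, 6.7]
gripper_width: -0.0
```

{"name": "apply_moves", "arguments": {
  "hand": [-1,-1],
  "offset": [
    [0.0005,0,0],
    [0.0005,0,0]
  ],
  "yaw": [0,0]
}}

```text
clock: 13.62
ee_pos: [0.5877, 0.116, 0.1986]
orientation: [[0.994, 0.106, -0.01], [0.106, -0.994, -0.0], [-0.01, -0.001, -1.0]]
contact_force: [-9.4, 1.0, 7.1]
gripper_width: -0.0003
```

{"name": "apply_moves", "arguments": {
  "hand": [-1,-1,-1,-1],
  "offset": [
    [0.0003,0,0],
    [0.0003,0,0],
    [0.0003,0,0],
    [0.0003,0,0]
  ],
  "yaw": [0,0,0,0]
}}

```text
clock: 14.12
ee_pos: [0.5878, 0.116, 0.1985]
orientation: [[0.994, 0.106, -0.01], [0.106, -0.994, -0.0], [-0.01, -0.001, -1.0]]
contact_force: [-10.9, 0.5, 7.9]
gripper_width: 0.0
```

Pressed the drilled end at about 10.5 N. Retreat and go to the plain end.

{"name": "apply_moves", "arguments": {
  "hand": [-1,-1,-1,-1,-1,-1,-1,-1,-1],
  "offset": [
    [-0.006,0,0],
    [-0.018,-0.002,0],
    [-0.018,-0.002,0],
    [-0.012,-0.06,0],
    [-0.006,-0.12,0],
    [0.001,-0.186,0],
    [0.001,-0.186,0],
    [0.008,-0.186,0],
    [0.012,-0.186,0]
  ],
  "yaw": [0,0,0,0,0,0,0,0,0]
}}

```text
clock: 15.25
ee_pos: [0.6032, -0.0688, 0.1987]
orientation: [[0.994, 0.107, -0.0], [0.107, -0.994, 0.0], [-0.0, -0.0, -1.0]]
contact_force: [-2.2, -0.7, -0.1]
gripper_width: 0.0005
```

Run:
```python
from h import *
st=manip.sense(); print(st["clock"],st["ee_pos"],st["contact_force"],st["gripper_width"])
im=manip.get_image("wrist"); save(im,"w6",s=1.5)
```

```text
15.25 [ 0.60323954 -0.06881078  0.19865774] [-2.17775024 -0.69144947 -0.11367457] 0.0004544723328789213
```

View pics/w6.png

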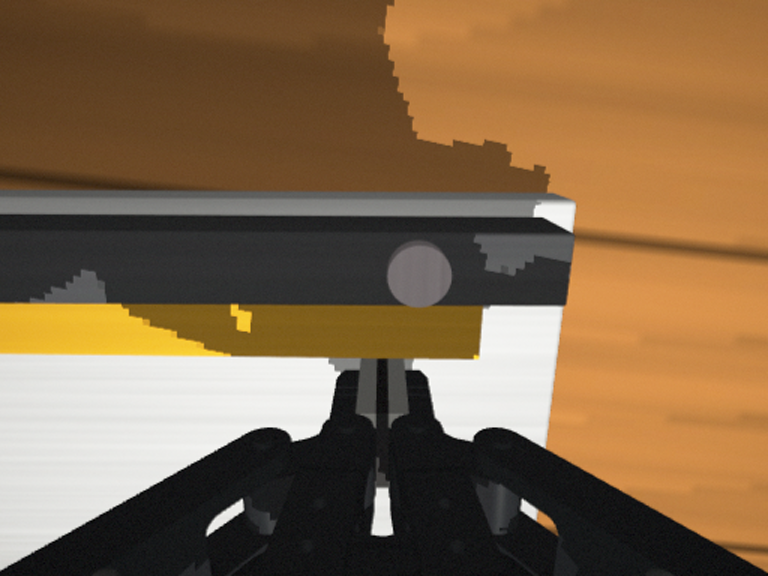

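The finger is about 29 mm from the plain end, and the strip is well inside the rail's end. Pressing.

{"name": "apply_moves", "arguments": {
  "hand": [-1,-1],
  "offset": [
    [0.001,0,0],
    [0.001,0,0]
  ],
  "yaw": [0,0]
}}

```text
clock: 15.55
ee_pos: [0.6038, -0.069, 0.1986]
orientation: [[0.994, 0.107, -0.0], [0.107, -0.994, 0.0], [-0.0, -0.0, -1.0]]
contact_force: [-0.0, 0.5, -0.1]
gripper_width: 0.0002
```

{"name": "apply_moves", "arguments": {
  "hand": [-1,-1],
  "offset": [
    [0.001,0,0],
    [0.001,0,0]
  ],
  "yaw": [0,0]
}}

```text
clock: 15.8
ee_pos: [0.6047, -0.0699, 0.1986]
orientation: [[0.994, 0.106, -0.001], [0.106, -0.994, 0.0], [-0.001, -0.0, -1.0]]
contact_force: [-0.2, 1.1, -0.2]
gripper_width: 0.0001
```

{"name": "apply_moves", "arguments": {
  "hand": [-1,-1],
  "offset": [
    [0.0005,0,0],
    [0.0005,0,0]
  ],
  "yaw": [0,0]
}}

```text
clock: 16.05
ee_pos: [0.6052, -0.0701, 0.1986]
orientation: [[0.994, 0.105, -0.001], [0.105, -0.994, 0.0], [-0.001, -0.0, -1.0]]
contact_force: [-1.3, 1.1, 0.7]
gripper_width: -0.0
```

{"name": "apply_moves", "arguments": {
  "hand": [-1,-1],
  "offset": [
    [0.001,0,0],
    [0.001,0,0]
  ],
  "yaw": [0,0]
}}

```text
clock: 16.3
ee_pos: [0.6056, -0.0701, 0.1986]
orientation: [[0.994, 0.106, -0.003], [0.106, -0.994, 0.0], [-0.003, -0.001, -1.0]]
contact_force: [-4.8, -0.5, 1.8]
gripper_width: -0.0001
```

{"name": "apply_moves", "arguments": {
  "hand": [-1,-1],
  "offset": [
    [0.001,0,0],
    [0.001,0,0]
  ],
  "yaw": [0,0]
}}

```text
clock: 16.55
ee_pos: [0.606, -0.0701, 0.1986]
orientation: [[0.994, 0.106, -0.005], [0.106, -0.994, 0.001], [-0.005, -0.001, -1.0]]
contact_force: [-7.0, -1.5, 3.5]
gripper_width: -0.0001
```

{"name": "apply_moves", "arguments": {
  "hand": [-1,-1],
  "offset": [
    [0.001,0,0],
    [0.001,0,0]
  ],
  "yaw": [0,0]
}}

```text
clock: 16.8
ee_pos: [0.6064, -0.0701, 0.1986]
orientation: [[0.994, 0.106, -0.007], [0.106, -0.994, 0.001], [-0.007, -0.001, -1.0]]
contact_force: [-8.9, -1.6, 5.4]
gripper_width: -0.0003
```

{"name": "apply_moves", "arguments": {
  "hand": [-1,-1,-1,-1],
  "offset": [
    [0.0006,0,0],
    [0.0006,0,0],
    [0.0006,0,0],
    [0.0006,0,0]
  ],
  "yaw": [0,0,0,0]
}}

```text
clock: 17.3
ee_pos: [0.6066, -0.0701, 0.1986]
orientation: [[0.994, 0.106, -0.008], [0.106, -0.994, 0.001], [-0.008, -0.002, -1.0]]
contact_force: [-9.2, -2.7, 6.3]
gripper_width: -0.0003
```

{"name": "apply_moves", "arguments": {
  "hand": [-1,-1,-1,-1],
  "offset": [
    [0.0005,0,0],
    [0.0005,0,0],
    [0.0005,0,0],
    [0.0005,0,0]
  ],
  "yaw": [0,0,0,0]
}}

```text
clock: 17.8
ee_pos: [0.6068, -0.0701, 0.1986]
orientation: [[0.994, 0.106, -0.009], [0.106, -0.994, 0.001], [-0.009, -0.002, -1.0]]
contact_force: [-10.2, -2.1, 6.2]
gripper_width: -0.0007
```

{"name": "apply_moves", "arguments": {
  "hand": [-1,-1,-1,-1,-1,-1],
  "offset": [
    [-0.004,0,0],
    [-0.015,-0.002,0],
    [-0.03,-0.003,0],
    [-0.03,-0.003,0.06],
    [-0.03,0.03,0.12],
    [-0.03,0.09,0.14]
  ],
  "yaw": [0,0,0,0,0,0]
}}

```text
clock: 18.55
ee_pos: [0.5813, 0.0138, 0.3406]
orientation: [[0.995, 0.101, 0.01], [0.101, -0.995, -0.002], [0.01, 0.003, -1.0]]
contact_force: [0.6, 0.2, -0.0]
gripper_width: -0.0001
```

Run:
```python
from h import *
st=manip.sense(); print(st["clock"],st["ee_pos"],st["contact_force"],st["gripper_width"])
im=manip.get_image("wrist"); save(im,"w7",s=1.5)
for t,z in [("strip",.032),("rail",.046)]: rect(im,t,z,None,st)
im=manip.get_image("top"); save(im,"t7",(110,140,190,240),6)
for t,z in [("paddle",.082),("pump",.08)]: rect(im,t,z,None); print([b["xyz"] for b in manip.boxes_of(t,im)[:2]])
```

```text
18.55 [0.58128406 0.01382527 0.34061635] [ 0.61075174  0.24422216 -0.00640595] -0.00011946732895745637
strip p0.75 c [613.9  23. ] size [ 20.4 239.2] ang 6.09 corners [[591.0, 141.0], [616.0, -97.0], [637.0, -95.0], [611.0, 143.0]]
strip p0.61 c [422.5 153.6] size [13.1 21.8] ang 34.7 corners [[411.0, 159.0], [423.0, 141.0], [434.0, 148.0], [422.0, 166.0]]
strip p0.56 c [ 702.3 -171.5] size [15.8 18.4] ang 31.01 corners [[691.0, -168.0], [700.0, -183.0], [714.0, -175.0], [704.0, -160.0]]
rail p0.77 c [634.3  35.7] size [ 21.8 298.8] ang 5.82 corners [[608.0, 183.0], [639.0, -114.0], [660.0, -112.0], [630.0, 185.0]]
paddle p0.70 c [516.  357.4] size [ 43.  144.2] ang 82.33 corners [[442.0, 346.0], [585.0, 327.0], [590.0, 369.0], [447.0, 388.0]]
[[0.4927, 0.3634, 0.0785]]
pump p0.86 c [524.  342.8] size [ 92.1 159. ] ang 84.98 corners [[441.0, 304.0], [599.0, 290.0], [607.0, 382.0], [449.0, 396.0]]
[[0.526, 0.3534, 0.0312]]
```

View pics/w7.png

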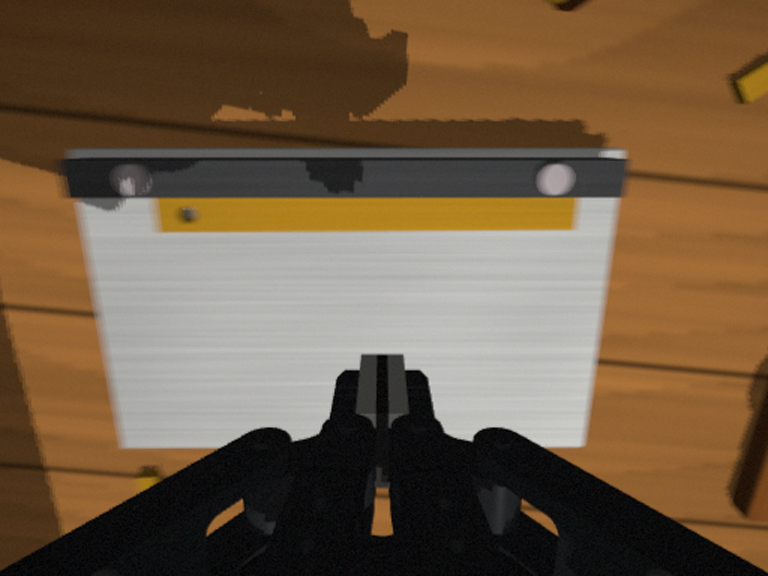

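The strip is flush along the rail (centre about 10.5 mm from the face, equal angles), about 30 mm inside at one end and 25–30 mm at the other. Rail unmoved within measurement. Now the pump paddle: go above it and look.

{"name": "apply_moves", "arguments": {
  "hand": [-1,-1,-1,-1,-1,-1,-1,-1],
  "offset": [
    [-0.02,0.05,0],
    [-0.045,0.1,0],
    [-0.07,0.15,0],
    [-0.09,0.2,0],
    [-0.11,0.25,0],
    [-0.13,0.3,0],
    [-0.15,0.345,0],
    [-0.15,0.345,0]
  ],
  "yaw": [-0.03,-0.06,-0.09,-0.12,-0.15,-0.18,-0.2,-0.2]
}}

```text
clock: 19.95
ee_pos: [0.4285, 0.3618, 0.3358]
orientation: [[0.996, -0.091, -0.001], [-0.091, -0.996, -0.0], [-0.001, 0.0, -1.0]]
contact_force: [-0.2, 0.3, 0.4]
gripper_width: 0.0001
```

Run:
```python
from h import *
st=manip.sense(); print(st["clock"],st["ee_pos"],st["orientation"][:,0])
im=manip.get_image("wrist"); save(im,"w8",s=1.5)
for t,z in [("paddle",.082),("pump",.08)]: rect(im,t,z,None,st); print([b["xyz"] for b in manip.boxes_of(t,im)[:2]])
import pickle; pickle.dump((dict(im),st),open("w8.pkl","wb"))
```

```text
19.95 [0.42851372 0.36177035 0.33581093] [ 0.99588496 -0.09062009 -0.00106908]
paddle p0.82 c [499.8 364. ] size [ 39.3 109.1] ang 84.14 corners [[444.0, 350.0], [552.0, 339.0], [556.0, 378.0], [448.0, 389.0]]
[]
pump p0.76 c [500.1 368.5] size [ 74.4 110.1] ang 84.82 corners [[442.0, 336.0], [552.0, 326.0], [558.0, 401.0], [449.0, 410.0]]
[[0.5166, 0.3632, 0.0326]]
```

View pics/w8.png

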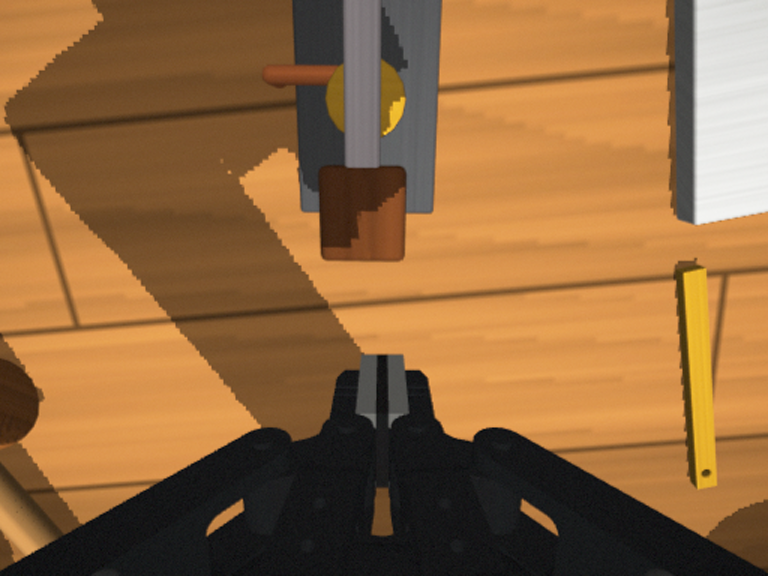

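The paddle shows at pixels x 320–406, y 168–260 (1.5x), so its middle is about (0.468, 0.367) with the lever at yaw −5.6°. First press, stopping a bit above the estimated stop to read the force.

{"name": "apply_moves", "arguments": {
  "hand": [-1,-1,-1,-1,-1,-1,-1,-1],
  "offset": [
    [0.04,0.005,0],
    [0.04,0.005,-0.05],
    [0.04,0.005,-0.075],
    [0.041,0.005,-0.09],
    [0.042,0.005,-0.105],
    [0.043,0.005,-0.118],
    [0.044,0.005,-0.127],
    [0.044,0.005,-0.127]
  ],
  "yaw": [0,0,0,0,0,0,0,0]
}}

```text
clock: 21.2
ee_pos: [0.4748, 0.365, 0.2104]
orientation: [[0.996, -0.094, 0.004], [-0.094, -0.996, 0.001], [0.003, -0.001, -1.0]]
contact_force: [-1.4, -3.8, 7.3]
gripper_width: -0.0003
```

{"name": "apply_moves", "arguments": {
  "hand": [-1,-1],
  "offset": [
    [0,0,-0.003],
    [0,0,-0.003]
  ],
  "yaw": [0,0]
}}

```text
clock: 21.45
ee_pos: [0.4749, 0.3651, 0.2089]
orientation: [[0.996, -0.094, 0.005], [-0.094, -0.996, 0.001], [0.005, -0.002, -1.0]]
contact_force: [-0.2, -2.8, 10.5]
gripper_width: 0.0
```

{"name": "apply_moves", "arguments": {
  "hand": [-1,-1],
  "offset": [
    [0,0,-0.003],
    [0,0,-0.003]
  ],
  "yaw": [0,0]
}}

```text
clock: 21.7
ee_pos: [0.475, 0.365, 0.208]
orientation: [[0.996, -0.093, 0.006], [-0.093, -0.996, 0.001], [0.006, -0.002, -1.0]]
contact_force: [-3.4, -5.9, 22.5]
gripper_width: -0.0003
```

Run:
```python
from h import *
st=manip.sense(); print(st["clock"],st["ee_pos"],st["contact_force"])
im=manip.get_image("wrist"); save(im,"w9",s=1.2)
```

```text
21.7 [0.47499907 0.36504749 0.20804516] [-3.40716223 -5.94839172 22.48416789]
```

View pics/w9.png

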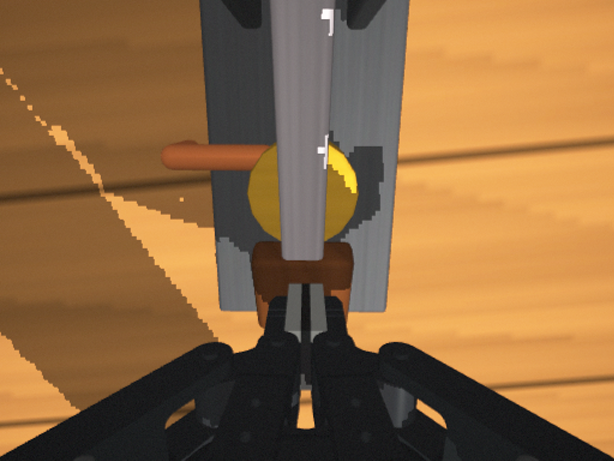

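At the stop (force jumps from 7 to 22 N). Now cycles, checking the force at each bottom.

{"name": "apply_moves", "arguments": {
  "hand": [-1,-1,-1,-1,-1,-1,-1,-1,-1,-1],
  "offset": [
    [-0.002,0,0.035],
    [-0.004,0,0.07],
    [-0.004,0,0.07],
    [-0.004,0,0.07],
    [-0.004,0,0.045],
    [-0.002,0,0.025],
    [0,0,0.012],
    [0,0,0.004],
    [0,0,0.001],
    [0,0,0.001]
  ],
  "yaw": [0,0,0,0,0,0,0,0,0,0]
}}

```text
clock: 23.0
ee_pos: [0.4748, 0.3652, 0.2078]
orientation: [[0.996, -0.094, 0.004], [-0.094, -0.996, 0.001], [0.004, -0.001, -1.0]]
contact_force: [-1.7, -2.8, 24.6]
gripper_width: 0.0
```

{"name": "apply_moves", "arguments": {
  "hand": [-1,-1,-1,-1,-1,-1,-1,-1,-1,-1],
  "offset": [
    [-0.002,0,0.035],
    [-0.004,0,0.07],
    [-0.004,0,0.07],
    [-0.004,0,0.07],
    [-0.004,0,0.045],
    [-0.002,0,0.025],
    [0,0,0.012],
    [0,0,0.004],
    [0,0,0],
    [0,0,0]
  ],
  "yaw": [0,0,0,0,0,0,0,0,0,0]
}}

```text
clock: 24.25
ee_pos: [0.4746, 0.3649, 0.2077]
orientation: [[0.996, -0.094, 0.003], [-0.094, -0.996, 0.0], [0.003, -0.0, -1.0]]
contact_force: [-2.9, -3.1, 25.3]
gripper_width: -0.0002
```

{"name": "apply_moves", "arguments": {
  "hand": [-1,-1,-1,-1,-1,-1,-1,-1,-1,-1],
  "offset": [
    [-0.002,0,0.035],
    [-0.004,0,0.07],
    [-0.004,0,0.07],
    [-0.004,0,0.07],
    [-0.004,0,0.045],
    [-0.002,0,0.025],
    [0,0,0.012],
    [0,0,0.004],
    [0,0,0],
    [0,0,0]
  ],
  "yaw": [0,0,0,0,0,0,0,0,0,0]
}}

```text
clock: 25.5
ee_pos: [0.4746, 0.3649, 0.2076]
orientation: [[0.996, -0.094, 0.003], [-0.094, -0.996, 0.0], [0.003, -0.0, -1.0]]
contact_force: [-2.4, -3.1, 25.8]
gripper_width: -0.0001
```

Four full downs. Up with the same timing, then a look to confirm the lever springs back that fast.

{"name": "apply_moves", "arguments": {
  "hand": [-1,-1,-1,-1],
  "offset": [
    [-0.002,0,0.035],
    [-0.004,0,0.07],
    [-0.004,0,0.07],
    [-0.004,0,0.07]
  ],
  "yaw": [0,0,0,0]
}}

```text
clock: 26.0
ee_pos: [0.4689, 0.3646, 0.2732]
orientation: [[0.996, -0.094, -0.003], [-0.094, -0.996, -0.002], [-0.003, 0.002, -1.0]]
contact_force: [0.6, 0.1, 0.1]
gripper_width: -0.0001
```

Run:
```python
from h import *
st=manip.sense(); print(st["clock"],st["ee_pos"],st["contact_force"])
im=manip.get_image("wrist"); save(im,"w10",s=1)
rect(im,"paddle",.082,None,st)
```

```text
26.0 [0.46891928 0.3645837  0.27317954] [0.56503109 0.08231465 0.07134812]
paddle p0.84 c [513.5 362.5] size [ 39.4 132.7] ang 83.69 corners [[445.0, 350.0], [577.0, 336.0], [582.0, 375.0], [450.0, 389.0]]
```

{"name": "apply_moves", "arguments": {
  "hand": [-1,-1,-1,-1,-1,-1,-1],
  "offset": [
    [-0.02,0,0.06],
    [-0.04,0,0.11],
    [-0.05,-0.02,0.13],
    [-0.05,-0.02,0.13],
    [-0.05,-0.02,0.13],
    [-0.05,-0.02,0.13],
    [-0.05,-0.02,0.13]
  ],
  "yaw": [0,0,0,0,0,0,0]
}}

```text
clock: 26.98
ee_pos: [0.4197, 0.3452, 0.4035]
orientation: [[0.996, -0.094, -0.002], [-0.094, -0.996, -0.001], [-0.002, 0.001, -1.0]]
contact_force: [-1.3, -0.6, -0.1]
gripper_width: 0.0001
```

Run:
```python
from h import *
st=manip.sense(); print(st["clock"],st["ee_pos"],st["contact_force"])
im=manip.get_image("wrist"); rect(im,"paddle",.082,None,st)
W=im["pixels"]
im=manip.get_image("top")
for t,z in [("strip",.032),("rail",.046),("paddle",.082)]: rect(im,t,z,None)
for t in ["flange","pin","cup"]: print(t,[np.round(b["xyz"],3).tolist() for b in manip.boxes_of(t,im)[:2]])
a=cv2.imread("pics/w10.png"); b=cv2.resize(im["pixels"][:,:,::-1][80:250,90:330],None,fx=2,fy=2)
b=cv2.resize(b,(542,384)); cv2.imwrite("pics/fin.png",cv2.resize(np.hstack([a[:,100:358],b]),(800,384)))
```

```text
26.975 [0.41972948 0.34521509 0.4035385 ] [-1.26701308 -0.5628417  -0.14941148]
paddle p0.77 c [503.8 363.5] size [ 38.9 116.6] ang 84.17 corners [[444.0, 350.0], [560.0, 338.0], [564.0, 377.0], [448.0, 389.0]]
strip p0.72 c [322.9 148.4] size [163.7  14.7] ang 9.06 corners [[241.0, 143.0], [243.0, 128.0], [405.0, 154.0], [403.0, 169.0]]
strip p0.57 c [614.3  22.2] size [ 21.4 236.3] ang 6.11 corners [[591.0, 139.0], [616.0, -96.0], [637.0, -94.0], [612.0, 141.0]]
strip p0.49 c [ 748.6 -247.2] size [ 17.3 168.3] ang 38.2 corners [[690.0, -186.0], [794.0, -319.0], [807.0, -308.0], [703.0, -176.0]]
rail p0.62 c [632.8  35.2] size [ 25.6 297. ] ang 5.43 corners [[606.0, 182.0], [634.0, -114.0], [660.0, -111.0], [632.0, 184.0]]
paddle p0.88 c [517.2 363.5] size [141.4  38.2] ang 0.25 corners [[446.0, 382.0], [447.0, 344.0], [588.0, 345.0], [588.0, 383.0]]
flange [[0.785, 0.161, 0.033]]
pin [[0.786, 0.075, 0.037]]
cup [[0.807, -0.025, 0.049]]
```

```bash
python3 -c "
from h import *
print(manip.sign_off(), manip.sense()['clock'])"
```

```text
the job is handed in; nothing more can be done
the job is handed in; nothing more can be done
```

I've done the job and handed it in; the last clock reading was 27 s, against the 72 s limit.

- **Strip:** I squared it to the rail with the open fingers. With the shut fingers I slid it at its centre to just short of the rail, then pressed about 10.5 N near the drilled end and about 10.3 N near the plain end. In the last top-camera check it lay at 6.1°. The rail read 5.4° there and 5.8–6.1° in the wrist views. The strip sits 25–30 mm inside both rail ends.
- **Rail:** its measured position agrees with the first measurement to within 1 mm, so I found no slip. The measurement itself is only good to about 2 mm.
- **Pump:** I gave four full strokes. Each bottomed on the stop, with the force jumping from about 7 N to 22–26 N. In the look after the last release, the lever was back at its starting position within 0.5 s. The first three rises had the same timing, but I did not look at them one by one.
- **Ledge parts:** the flange and cup read within 2 mm of where they started. The pin was missed in the first top view, so its only reference is the scene camera, 2–7 mm different. The arm never went near the ledge.
- **Not checked:** I could not view the final composite picture because the viewing limit was reached, so the last check rests on the numbers alone.

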